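Clear the stop, brace the USB hub and press its power button

ROBOT

A 6-joint arm with a two-finger parallel gripper is mounted at the origin on the work surface. World frame = base frame: x ahead of the robot, y to its left, z up, the work surface at z = 0. Lengths are in m, angles in degrees, forces in N, time in s.
With the tool pointing down it reaches from about 0.375 to 0.9 m from the base axis. Payload 3.1 kg.
Tool frame: the origin (TCP) lies on the centre line of the jaws, within the pads' length; the fingertips stand 8 mm ahead of it and the grasp point (between the pads) lies 11 mm behind it; z points along the fingers, y is the direction in which the jaws open and shut (so a half turn about z gives the same grasp; the last joint's range is limited). The gripper opens to 87 mm and grips with 3 to 60 N. Pads are 19 mm wide; open, the fingers measure 117 mm over their backs; the gripper's body (75 mm by 190 mm) begins 51 mm behind the grasp point.
Start: joints at [-75.315, 30.224, 82.088, -0, 67.689, -10.227], TCP at [0.263, -0.567, 0.193] pointing down, gripper open.
Joint ranges: [-176.69, 176.69], [-43.24, 126.21], [12.49, 139.97], [-82, 262], [0, 151.66], [-163.58, 163.58]. Speed limits (degrees/s): [159.86, 159.86, 180, 180, 180, 180].

INTERFACE

Orientations are given as a 3x3 rotation matrix whose columns are the frame's x, y, z axes.
In Python, from rig import * gives the robot as it stands. The module is installed in compiled form; this text tells all that it offers.
- The arm moves only by the tool arm_command, never from a script. Its argument "commands" is a list of rows, each an object with "translation": the shift along the tool's x, y, z scaled (see below), a list of three; "dr": the turn, a rotation vector about the tool's x, y, z scaled (see below), a list of three; "jaw": the closure, from 0 (fully open) to 1 (shut). In form: [{"translation": [x, y, z], "dr": [ax, ay, az], "jaw": jaw}, ...]. A call has 1 to 12 rows; each row shifts and turns the commanded pose from where the row before left it, along the tool's axes as they then stand; what a row does not reach is not made up. The controller multiplies each number of a shift by 25 mm and each number of a turn by 6 degrees. A row lasts 1/12 s, in which the tool goes at most 41.7 mm and 7.16 degrees, less where a joint would pass 70% of its speed; a pose out of reach is approached as far as the arm can. A call with a number of a shift or a turn outside -1 to 1 is refused whole. A call with a gripper value outside its range is refused whole. The fingers move at their own pace and stop on an object; the grip force is fixed at half the most. Time passes only in rows, so rows that do not move let the fingers close. It gives the time, the measured TCP pose, the force and the opening at its end, in the units of the state.
- read_state(): the state, without advancing time (a new reading comes with each control period).
- capture(name): name is "scene" or "top" or "wrist"; returns (picture, depth): 400x640x3 uint8, red, green, blue; 400x640 float32, m along the optical axis (not along the pixel's ray), 0 where there is no reading.
- camera_model(name): a dict with "intrinsics" (3x3 intrinsics, pixels), "pose" (4x4, takes a point from camera to world coordinates); the wrist camera has in their place "mount" (4x4, takes a point from camera to tool coordinates, whose origin is the TCP and whose axes are the flange's). Camera axes: x right, y down, z forward; pixel columns grow to the right and rows downward; lengths in m; the calibration is good to about 2 mm. A picture is of the moment at which its call begins: read the wrist's pose just before it. camera_model takes no time and is no camera call.
- hand_in(): hands the job in, once; it reports no verdict.
The state is a dict: "time_s": time; "joint_positions": joint angles; "qvel": joint speeds; "tau": joint torques, N m; "position": TCP position; "tcp_rot": TCP orientation; "force": force on the tool from outside, world axes, zero at the start; "moment": the same for the moment, N m; "opening": opening from 0.0 (shut) to 1.0 (fully open).
Only numpy, scipy, OpenCV 4.12 (cv2) and the standard library are available. Lean on these libraries where they do the work, as an engineer would, in place of code of your own. Each camera call takes 0.05 s, during which the arm holds its last target.

TASK

Put the gold stick lying before the dark wooden stop into the white tray. Then set the blue USB hub with its plain end flat against the stop's rubber face and wholly on it, and press the orange button on its other end fully in for a moment, so that the stop takes the push. Let the button come out, leave the hub flat against the stop, and leave everything else where it is.

Things in the scene. Friction and masses are not known exactly. Their poses are not given: they have to be found in the camera images.
- stick_center (a point): Centre of the loose gold-finished capless memory stick, 80 mm long (x) x 22 wide (y) x 12 high (z), about 40 g, lying flat on the plywood in front of the stop. The gold case covers x from -40 to +22 mm; the rest is a narrower steel plug 14 mm wide, 6 mm high.
- tray_in (a point): Centre of the inner floor (4 mm above the plywood) of the fixed open white plastic tray, 180 (x) x 130 (y) mm outside, 30 mm high outside, walls 4 mm thick. It may stand on the left or the right.
- stop: Dark wooden cleat with a black rubber face, fixed to the plywood. 150 mm wide (y), 28 mm thick, 34 mm high. Origin at the foot of the middle of its rubber face; its x axis points from that face into the wood (away from the robot), so x = 0 is the face.
- hub_center (a point): Centre (half-way up) of the loose matte blue USB hub, case 110 mm long (x) x 54 wide (y) x 36 high (z), about 0.2 kg (0.14 to 0.28). The button is on the -x end, which faces roughly towards the robot; the plain +x end goes against the stop. It slides on the plywood at about 1 to 3 N, so an unbraced hub slides away before its button is fully in.
- hub: The same hub; origin at the centre of its underside, axes as for its centre.
- hub_far_end (a point): Middle of the hub's plain +x end face, 55 mm from its centre, 18 mm above its underside.
- button_face (a point): Middle of the pressing face of the orange button on the hub's -x end: a plate 32 mm wide (y) x 24 mm high, its centre 20 mm above the hub's underside, standing 12 mm out of the case when released. Pressed along the hub's +x.
- hub_button (a joint): Travel of the orange button in m: 0 released, 0.008 fully in. It springs back; it needs 2 N to start moving and 4 N to be fully in.
- canister: Clear acrylic canister with black knurled lid, diameter 78 mm, 109 mm tall; bystander, loose. Origin at the centre of its underside. Unlisted: a stapler (130 x 34 x 44 mm) and a yellow block of notes (76 x 76 x 30 mm) stand fixed nearer the robot, one on each side, about 0.38 m from its base.
- walnut_drive: Walnut-cased thumb drive, 80 x 24 x 14 mm; bystander, loose. Origin under its centre.
- chrome_drive: Chrome drive with split ring, 98 mm long overall, 20 mm wide (ring 32 mm); bystander, loose. Origin under it.
- tape: Grey roll of tape lying flat behind the stop, diameter 84 mm, 20 mm high; bystander, loose. Origin under its centre.
- gold_stick: The same gold stick; origin at the centre of its underside, axes as for its centre.
There are look-alikes about, which are no part of the job. Of the things that look like the part that bears tray_in, the smaller one is meant.

How it is judged (in metres and radians):
On the way, in this order (a step that is already met when the one before it is completed fails the run):
1. the gold stick lies in the tray, let go (x of stick_center in the frame of tray_in between -0.085 and 0.085 m and y of stick_center in the frame of tray_in between -0.06 and 0.06 m and z of stick_center in the frame of tray_in below 0.02 m and contact force between the fingers and gold_stick below 0.1 N and linear speed of gold_stick below 0.03 m/s), for 0.2 s.
2. the button is fully in while the hub is flat against the stop and the stop takes the push (x of hub_far_end in the frame of stop between -0.005 and 0.005 m and y of hub_far_end in the frame of stop between -0.05 and 0.05 m and angle between the x axis of hub and the x axis of stop, either way round below 0.1 rad and angle between hub's own z axis and vertical below 0.1 rad and value of joint hub_button above 0.0065 m and contact force between hub and stop above 1.5 N), for 0.15 s.
At the end, for the whole second after the job is handed in: Gold stick at rest on the tray floor (centre under 20 mm above it). Hub upright, at rest, plain end within 5 mm of the stop's face, square within 0.1 rad, its middle within 50 mm of the stop's middle; button out (under 1.5 mm in) (x of stick_center in the frame of tray_in between -0.085 and 0.085 m and y of stick_center in the frame of tray_in between -0.06 and 0.06 m and z of stick_center in the frame of tray_in below 0.02 m and x of hub_far_end in the frame of stop between -0.005 and 0.005 m and y of hub_far_end in the frame of stop between -0.05 and 0.05 m and angle between the x axis of hub and the x axis of stop, either way round below 0.1 rad and angle between hub's own z axis and vertical below 0.1 rad and value of joint hub_button below 0.0015 m and linear speed of each of hub, gold_stick below 0.02 m/s); the robot touches nothing.
It fails at once if a bystander (canister, other drives or tape) is moved over 25 mm (distance of any of canister, walnut_drive, chrome_drive, tape from where it was at the start of the episode above 0.025 m).
It also fails if it takes over 72 s, if anything falls off the work surface, if the arm or the gripper's body presses on something with over 40 N, if the wrist force passes 120 N, or if a joint passes its speed limit or range.

## Working session

There is one attempt and no reset: what is moved stays moved. The work goes in short steps, Python scripts to look and compute and a tool call to move; the robot and the scene stay as the last step left them, time stands still between calls to the robot, and variables do not carry over. Pictures are saved under pics/ and viewed, and the job is handed in when it is done.

Besides the shell and the picture viewer there is one more tool, called after "Emit:" in YAML: its name, and indented under it one key for each argument. arm_command: Moves the arm, as the interface text tells. Its arguments: {"type":"object","properties":{"commands":{"type":"array"}},"required":["commands"]}

```bash
mkdir -p pics; cat > h.py <<'E'
from rig import *
import numpy as np, cv2
def snap(n,f):
    s=read_state(); im,d=capture(n); cv2.imwrite('pics/%s.png'%f,im[:,:,::-1]); np.save('pics/%s.npy'%f,d)
    m=camera_model(n)
    if 'pose' in m: T=m['pose']
    else:
        W=np.eye(4);W[:3,:3]=s['tcp_rot'];W[:3,3]=s['position'];T=W@np.array(m['mount'])
    np.savez('pics/%s.npz'%f,K=m['intrinsics'],T=T); return im,d
def px(f,u,v,z=None):
    a=np.load('pics/%s.npz'%f);d=np.load('pics/%s.npy'%f);K,T=a['K'],a['T']
    r=np.linalg.inv(K)@[u,v,1]
    if z is None: 
        w=d[v-1:v+2,u-1:u+2]; w=w[w>0]; D=np.median(w) if len(w) else 0
    else: D=(z-T[2,3])/(T[:3,:3]@r)[2]
    return T[:3,:3]@(r*D)+T[:3,3]
E
python3 - <<'E'
from h import *
print(read_state())
snap('scene','s0');snap('top','t0')
E
```

```text
{'time_s': 0.0, 'joint_positions': array([-7.53171871e+01,  3.02763076e+01,  8.21596415e+01, -7.41162629e-04,
        6.76873272e+01, -1.02265361e+01]), 'qvel': array([-0.02170632,  0.04039413,  0.06464376,  0.11047767, -0.00415445,
       -0.03435368]), 'tau': array([-3.66367640e-04, -4.40046179e+01, -1.76589686e+01,  6.33021514e-02,
        5.82217926e-02, -1.64386925e-04]), 'position': array([ 0.2630601 , -0.56604269,  0.19158213]), 'tcp_rot': array([[ 9.06973331e-01,  4.21187687e-01, -5.56931334e-04],
       [ 4.21187892e-01, -9.06971025e-01,  2.07827959e-03],
       [ 3.70225190e-04, -2.11951690e-03, -9.99997685e-01]]), 'force': array([-0.08322905,  0.01102778, -0.27043831]), 'moment': array([0.03382451, 0.02435871, 0.03546385]), 'opening': 0.998599110596022}
```

View pics/s0.png

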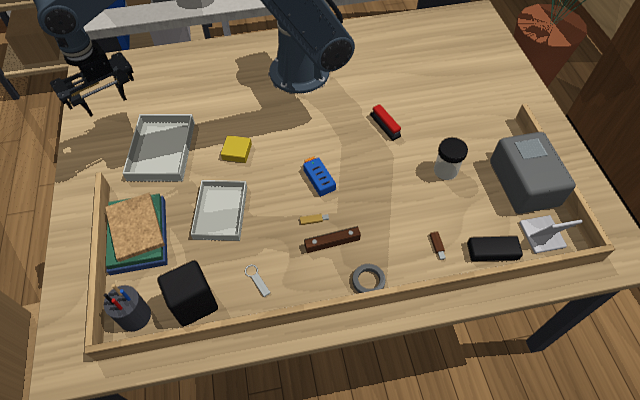

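View pics/t0.png

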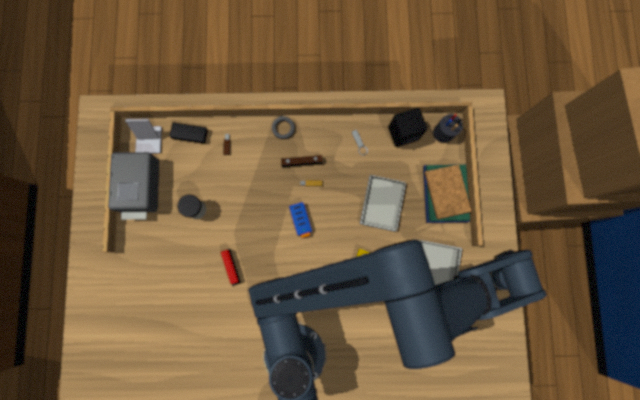

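The scene view shows two trays, at (158,147) and (218,210), the hub at (318,176), the gold stick at (313,218) and the stop at (332,240). I'll enlarge these.

```bash
python3 - <<'E'
import cv2
a=cv2.imread('pics/s0.png'); cv2.imwrite('pics/c1.png',cv2.resize(a[140:260,270:400],None,fx=6,fy=5,interpolation=2)[:600])
cv2.imwrite('pics/c2.png',cv2.resize(a[105:255,110:260],None,fx=4,fy=4,interpolation=2))
b=cv2.imread('pics/t0.png'); cv2.imwrite('pics/c3.png',cv2.resize(b[140:250,260:420],None,fx=5,fy=5,interpolation=2))
E
```

```text
(no output)
```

View pics/c1.png

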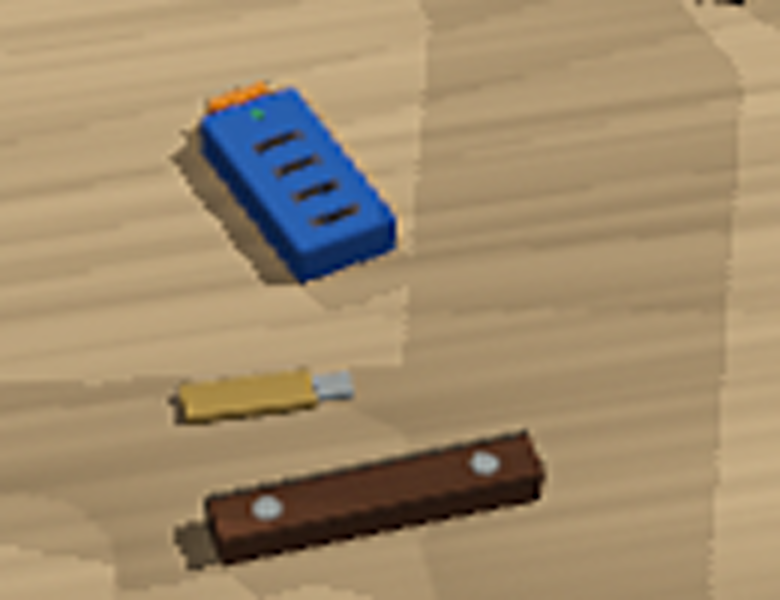

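View pics/c2.png

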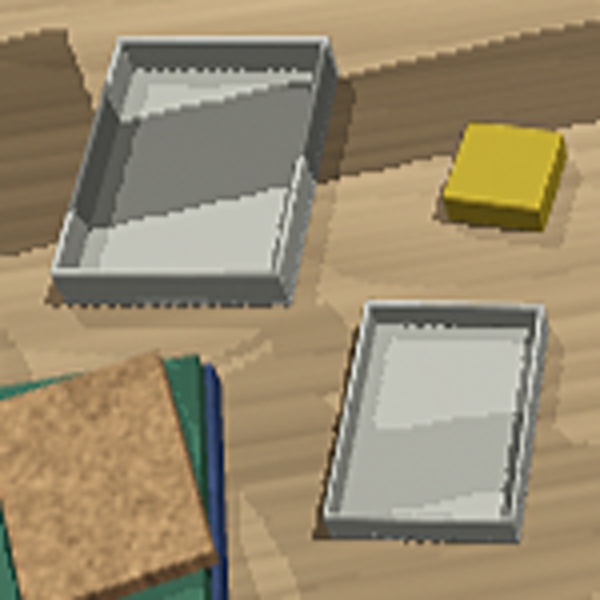

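View pics/c3.png

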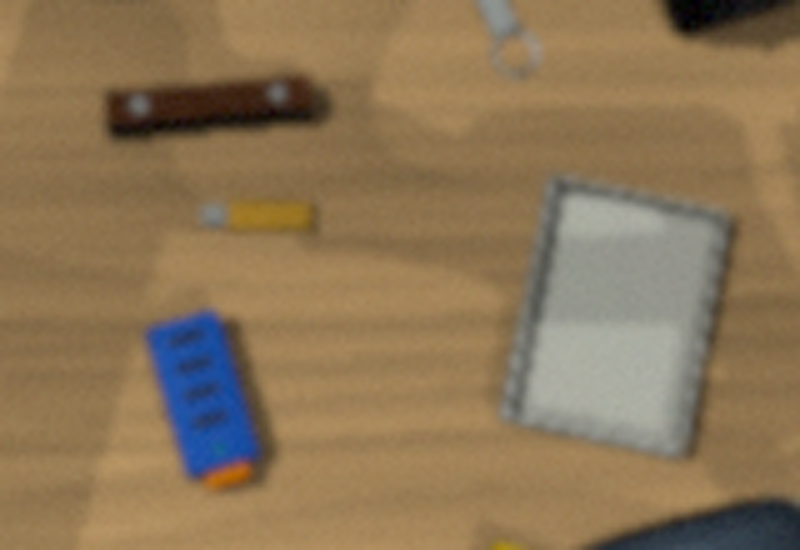

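```bash
python3 - <<'E'
from h import *
np.set_printoptions(precision=4,suppress=True)
c=lambda u,v,z:px('s0',270+u/6-.4,140+v/5-.4,z)
t=lambda u,v,z:px('t0',260+u/5-.4,140+v/5-.4,z)
q=lambda u,v,z:px('s0',110+u/4-.4,105+v/4-.4,z)
for n,f,L in [('hubS',c,[(202,122,.036),(295,90,.036),(397,220,.036),(307,252,.036)]),('hubT',t,[(147,328,.036),(215,312,.036),(260,460,.036),(190,475,.036)]),
 ('stickS',c,[(178,385,.012),(308,370,.012),(318,403,.012),(188,420,.012)]),('stickT',t,[(230,203,.012),(313,203,.012),(313,230,.012),(230,230,.012)]),
 ('stopS',c,[(207,497,.034),(527,432,.034),(542,470,.034),(222,535,.034)]),('stopT',t,[(108,95,.034),(310,78,.034),(312,107,.034),(110,125,.034)]),
 ('tray small',q,[(368,305,.03),(545,305,.03),(520,525,.03),(325,520,.03)]),('trayT',t,[(555,178,.03),(732,213,.03),(690,455,.03),(503,420,.03)]),('tray big',q,[(118,38,.03),(330,40,.03),(285,275,.03),(55,272,.03)])]:
  P=np.array([f(*k) for k in L])
  print(n,P[:,:2].tolist().__repr__()); e=np.diff(np.vstack([P,P[:1]]),axis=0)[:,:2]
  print('  ctr',P.mean(0),'len',np.linalg.norm(e,axis=1),'ang',np.degrees(np.arctan2(e[:,1],e[:,0])))
print('depth z checks',px('s0',318,176),px('s0',331,238),px('s0',220,205))
E
```

```text
hubS [[0.425988458294135, -0.0626756066013146], [0.41213033119455866, -0.01348012287677916], [0.5139138173595346, 0.014933886244993338], [0.526722334599672, -0.03132169087178732]]
  ctr [ 0.4697 -0.0231  0.036 ] len [0.0511 0.1057 0.048  0.1055] ang [ 105.7323   15.5977  -74.5222 -162.711 ]
hubT [[0.513892148416365, 0.010764971642160032], [0.5244551118621995, -0.03749029346070436], [0.41909738819264697, -0.06747156427810816], [0.40950286821918963, -0.018280223008921716]]
  ctr [ 0.4667 -0.0281  0.036 ] len [0.0494 0.1095 0.0501 0.1084] ang [ -77.6528 -164.1154  101.0367   15.5487]
stickS [[0.5860791780739704, -0.1048173215648515], [0.5888175057530471, -0.043829562705987396], [0.6107078742848109, -0.043686021798822694], [0.6091796766747956, -0.10437255830283192]]
  ctr [ 0.5987 -0.0742  0.012 ] len [0.061  0.0219 0.0607 0.0231] ang [  87.4292    0.3757  -91.4425 -178.897 ]
stickT [[0.607464643288108, -0.04913500375715101], [0.6063965874115461, -0.10925498462123497], [0.5865263641426275, -0.108823835713657], [0.5875965668973935, -0.048819242180975955]]
  ctr [ 0.597 -0.079  0.012] len 
[... 940 characters left out ...]
.399   166.6355]
trayT [[0.6181296259893374, -0.2829858282073576], [0.5903109086793725, -0.40895212736223596], [0.41751343139029956, -0.3704774451667571], [0.44463913776323133, -0.23952159843562384]]
  ctr [ 0.5176 -0.3255  0.03  ] len [0.129  0.177  0.1337 0.1789] ang [-102.4535  167.4474   78.2975  -14.0647]
tray big [[0.11651055722835757, -0.5382259068196347], [0.15429608799166483, -0.3719835001319459], [0.38123591698225834, -0.4182099062686627], [0.3435621160050092, -0.583800373532601]]
  ctr [ 0.2489 -0.4781  0.03  ] len [0.1705 0.2316 0.1698 0.2316] ang [  77.1947  -11.5133 -102.8173  168.6502]
depth z checks [ 0.4781 -0.0293  0.0371] [ 0.6819 -0.036   0.0344] [ 0.4959 -0.319   0.0024]
```

Measured: the hub is near (0.468,-0.026) with yaw about 15.5°. The stick's case is at (0.598,-0.076) along y. The stop face is near x 0.665, yaw 4°. The small tray is at (0.520,-0.320), yaw -13°. Next I move above the stick.

Emit:
arm_command:
  commands:
    - {"translation": [0.965,-0.65,-0.12],"dr": [0,0,0],"jaw": 0}
    - {"translation": [0.965,-0.65,-0.12],"dr": [0,0,0],"jaw": 0}
    - {"translation": [0.965,-0.65,-0.12],"dr": [0,0,0],"jaw": 0}
    - {"translation": [0.965,-0.65,-0.12],"dr": [0,0,0],"jaw": 0}
    - {"translation": [0.965,-0.65,-0.12],"dr": [0,0,0],"jaw": 0}
    - {"translation": [0.965,-0.65,-0.12],"dr": [0,0,0],"jaw": 0}
    - {"translation": [0.965,-0.65,-0.12],"dr": [0,0,0],"jaw": 0}
    - {"translation": [0.965,-0.65,-0.12],"dr": [0,0,0],"jaw": 0}
    - {"translation": [0.965,-0.65,-0.12],"dr": [0,0,0],"jaw": 0}
    - {"translation": [0.965,-0.65,-0.12],"dr": [0,0,0],"jaw": 0}

```text
time_s: 0.93
position: [0.4139, -0.3162, 0.2223]
tcp_rot: [[0.907, 0.421, -0.001], [0.421, -0.907, 0.001], [-0.0, -0.001, -1.0]]
force: [0.4, -0.7, -0.2]
opening: 0.997
```

Emit:
arm_command:
  commands:
    - {"translation": [0.965,-0.65,-0.12],"dr": [0,0,0],"jaw": 0}
    - {"translation": [0.965,-0.65,-0.12],"dr": [0,0,0],"jaw": 0}
    - {"translation": [0.965,-0.65,-0.12],"dr": [0,0,0],"jaw": 0}
    - {"translation": [0.965,-0.65,-0.12],"dr": [0,0,0],"jaw": 0}
    - {"translation": [0.965,-0.65,-0.12],"dr": [0,0,0],"jaw": 0}
    - {"translation": [0.965,-0.65,-0.12],"dr": [0,0,0],"jaw": 0}
    - {"translation": [0.965,-0.65,-0.12],"dr": [0,0,0],"jaw": 0}
    - {"translation": [0.965,-0.65,-0.12],"dr": [0,0,0],"jaw": 0}
    - {"translation": [0.965,-0.65,-0.12],"dr": [0,0,0],"jaw": 0}
    - {"translation": [0.965,-0.65,-0.12],"dr": [0,0,0],"jaw": 0}

```text
time_s: 1.77
position: [0.5641, -0.0673, 0.2522]
tcp_rot: [[0.907, 0.421, -0.001], [0.421, -0.907, 0.0], [-0.001, -0.001, -1.0]]
force: [-0.3, -0.5, -0.8]
opening: 0.995
```

Emit:
arm_command:
  commands:
    - {"translation": [0,0,0],"dr": [0,0,-1],"jaw": 0}
    - {"translation": [0,0,0],"dr": [0,0,-1],"jaw": 0}
    - {"translation": [0,0,0],"dr": [0,0,-1],"jaw": 0}
    - {"translation": [0,0,0],"dr": [0,0,-1],"jaw": 0}
    - {"translation": [0,0,0],"dr": [0,0,-1],"jaw": 0}
    - {"translation": [0,0,0],"dr": [0,0,-1],"jaw": 0}
    - {"translation": [0,0,0],"dr": [0,0,-1],"jaw": 0}
    - {"translation": [0,0,0],"dr": [0,0,-1],"jaw": 0}
    - {"translation": [0,0,0],"dr": [0,0,-1],"jaw": 0}
    - {"translation": [0,0,0],"dr": [0,0,-1],"jaw": 0}
    - {"translation": [0,0,0],"dr": [0,0,-0.7],"jaw": 0}
    - {"translation": [0,0,0],"dr": [0,0,0],"jaw": 0}

```text
time_s: 2.77
position: [0.5636, -0.0687, 0.2521]
tcp_rot: [[0.014, 1.0, -0.001], [1.0, -0.014, 0.0], [0.0, -0.001, -1.0]]
force: [0.5, -0.7, -0.4]
opening: 0.998
```

```bash
cat >> h.py <<'E'
def st():
    s=read_state(); R=s['tcp_rot']
    print('t %.2f pos %s yaw %.2f zax %s F %s open %.3f'%(s['time_s'],np.round(s['position'],4),np.degrees(np.arctan2(R[1,0],R[0,0])),np.round(R[:,2],3),np.round(s['force'],1),s['opening']),np.round(s['joint_positions'],0)); return s
def togo(p,yaw=None):
    s=read_state(); R=s['tcp_rot']; d=R.T@(np.array(p)-s['position']); print('shift/25mm',np.round(d/.025,3))
    if yaw is not None:
        y0=np.degrees(np.arctan2(R[1,0],R[0,0]));print('dr z/6',round(-(yaw-y0)/6,3))
E
python3 - <<'E'
from h import *
st(); snap('wrist','w0'); print(camera_model('wrist')['mount'])
E
```

```text
t 2.77 pos [ 0.5636 -0.0687  0.2521] yaw 89.18 zax [-0.001  0.    -1.   ] F [ 0.5 -0.7 -0.4] open 0.998 [-18.  22.  86.  -0.  72. -17.]
[[-1.28277671e-03 -9.55080051e-01 -2.96345156e-01  8.11420413e-02]
 [ 9.99999080e-01 -1.09423773e-03 -8.02074548e-04 -6.01214731e-04]
 [ 4.41773350e-04 -2.96345912e-01  9.55080575e-01 -1.92635390e-01]
 [ 0.00000000e+00  0.00000000e+00  0.00000000e+00  1.00000000e+00]]
```

View pics/w0.png

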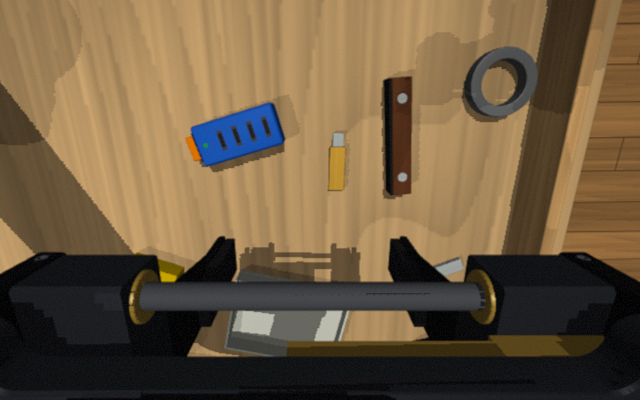

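```bash
python3 - <<'E'
import cv2
a=cv2.imread('pics/w0.png'); cv2.imwrite('pics/c4.png',cv2.resize(a[65:205,300:430],None,fx=5,fy=4.2,interpolation=2));cv2.imwrite('pics/c5.png',cv2.resize(a[90:180,175:295],None,fx=6,fy=6,interpolation=2))
E
```

```text
(no output)
```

View pics/c4.png

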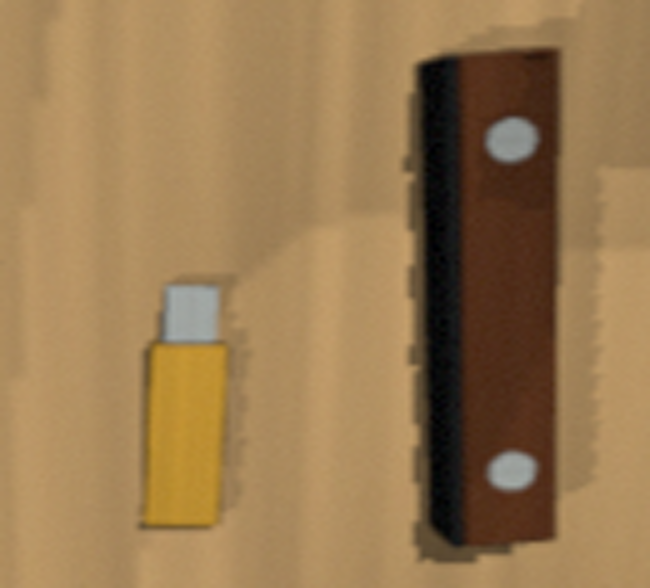

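View pics/c5.png

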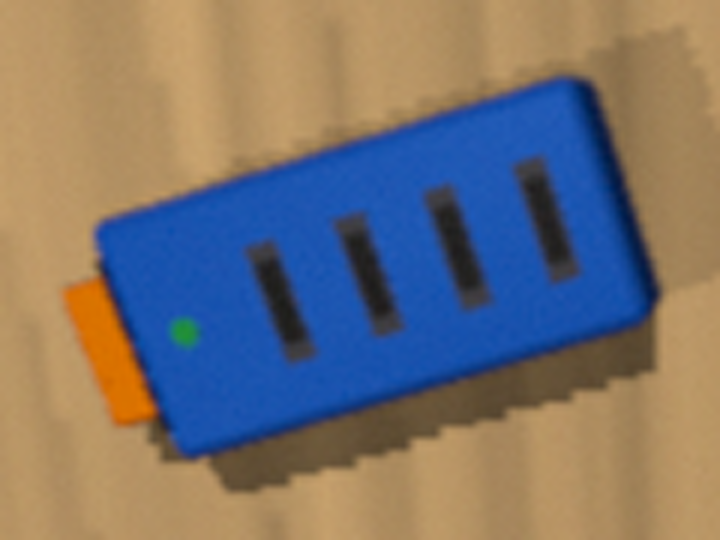

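```bash
python3 - <<'E'
from h import *
np.set_printoptions(precision=4,suppress=True)
c=lambda u,v,z:px('w0',300+u/5-.4,65+v/4.2-.4,z)
q=lambda u,v,z:px('w0',175+u/6-.4,90+v/6-.4,z)
for n,f,L in [('stick',c,[(150,344,.012),(228,344,.012),(218,524,.012),(144,524,.012)]),('plugend',c,[(166,286,.006),(219,286,.006)]),
 ('brown',c,[(459,57,.034),(558,48,.034),(554,540,.034),(459,545,.034)]),('foot',c,[(418,68,.0),(432,520,0.)]),('foot as top',c,[(418,68,.034),(432,520,0.034)]),
 ('hub',q,[(100,225,.036),(585,77,.036),(655,305,.036),(185,455,.036)]),('btn',q,[(65,290,.032),(118,424,.032)])]:
  P=np.array([f(*k) for k in L])
  print(n,P[:,:2].tolist().__repr__()); e=np.diff(np.vstack([P,P[:1]]),axis=0)[:,:2]
  print('  ctr',P.mean(0),'len',np.linalg.norm(e,axis=1),'ang',np.degrees(np.arctan2(e[:,1],e[:,0])))
# depth row across stop
for v in (110,135,160):
  print(v,[tuple(np.round(px('w0',u,v)[[0,2]],3)) for u in range(380,412,2)])
togo([0.598,-0.066,0.06],89.5)
E
```

```text
stick [[0.5867283106804144, -0.04450560084513325], [0.6080118019275906, -0.044832222766045884], [0.606114029580484, -0.10535865665080527], [0.5850801150601426, -0.10504071182171591]]
  ctr [ 0.5965 -0.0749  0.012 ] len [0.0213 0.0606 0.021  0.0606] ang [ -0.8792 -91.7959 179.134   88.4404]
plugend [[0.5913913148089932, -0.026610950827397555], [0.6058669797270204, -0.026834116809294255]]
  ctr [ 0.5986 -0.0267  0.006 ] len [0.0145 0.0145] ang [ -0.8832 179.1168]
brown [[0.660724334979453, 0.03991713398985723], [0.6846233911047335, 0.04197495828887163], [0.6950097029543658, -0.10608659503001328], [0.6694013227587889, -0.10737707726312183]]
  ctr [ 0.6774 -0.0329  0.034 ] len [0.024  0.1484 0.0256 0.1475] ang [   4.9213  -85.9874 -177.1151   93.3714]
foot [[0.6580660654689271, 0.03912752748699233], [0.6696901681647628, -0.10812921321267573]]
  ctr [ 0.6639 -0.0345 -0.    ] len [0.1477 0.1477] ang [-85.4866  94.5134]
foot as top [[0.6509003468421416, 0.03708522821744188], [0.6616357543339558, -0.09891332226798205]]
  ctr [ 0.6563 -0.0309  0.034 ] len [0.1364 0.1364] ang [-85.4866  94.513
[... 1732 characters left out ...]
float64(0.035))]
160 [(np.float64(0.659), np.float64(0.001)), (np.float64(0.662), np.float64(0.001)), (np.float64(0.664), np.float64(0.0)), (np.float64(0.666), np.float64(0.008)), (np.float64(0.665), np.float64(0.02)), (np.float64(0.665), np.float64(0.031)), (np.float64(0.668), np.float64(0.032)), (np.float64(0.67), np.float64(0.034)), (np.float64(0.673), np.float64(0.034)), (np.float64(0.675), np.float64(0.034)), (np.float64(0.678), np.float64(0.034)), (np.float64(0.68), np.float64(0.034)), (np.float64(0.683), np.float64(0.034)), (np.float64(0.686), np.float64(0.034)), (np.float64(0.688), np.float64(0.034)), (np.float64(0.691), np.float64(0.034))]
shift/25mm [0.129 1.382 7.683]
dr z/6 -0.08
```

The stick is centred at (0.597,-0.066), yaw about 89°, and the stop face at (0.6635,-0.034), yaw about 4.2°. I descend with the jaws partly closed, so the fingers clear the stop.

Emit:
arm_command:
  commands:
    - {"translation": [0.014,0.167,0.96],"dr": [0,0,0],"jaw": 0.45}
    - {"translation": [0.014,0.167,0.96],"dr": [0,0,0],"jaw": 0.45}
    - {"translation": [0.014,0.167,0.96],"dr": [0,0,0],"jaw": 0.45}
    - {"translation": [0.014,0.167,0.96],"dr": [0,0,0],"jaw": 0.45}
    - {"translation": [0.014,0.167,0.96],"dr": [0,0,0],"jaw": 0.45}
    - {"translation": [0.014,0.167,0.96],"dr": [0,0,0],"jaw": 0.45}
    - {"translation": [0.014,0.167,0.96],"dr": [0,0,0],"jaw": 0.45}
    - {"translation": [0.014,0.167,0.96],"dr": [0,0,0],"jaw": 0.45}
    - {"translation": [0,0,0],"dr": [0,0,0],"jaw": 0.45}
    - {"translation": [0,0,0],"dr": [0,0,0],"jaw": 0.45}

```text
time_s: 3.65
position: [0.5963, -0.0662, 0.0593]
tcp_rot: [[0.017, 1.0, -0.004], [1.0, -0.017, 0.001], [0.001, -0.004, -1.0]]
force: [-0.4, -0.3, 0.7]
opening: 0.553
```

```bash
python3 - <<'E'
from h import *
st(); togo([0.597,-0.066,0.012],89.3); snap('wrist','w1')
E
```

```text
t 3.65 pos [ 0.5963 -0.0662  0.0593] yaw 89.05 zax [-0.004  0.001 -1.   ] F [-0.4 -0.3  0.7] open 0.553 [-17.  38.  92.   0.  50. -16.]
shift/25mm [0.005 0.034 1.892]
dr z/6 -0.042
```

View pics/w1.png

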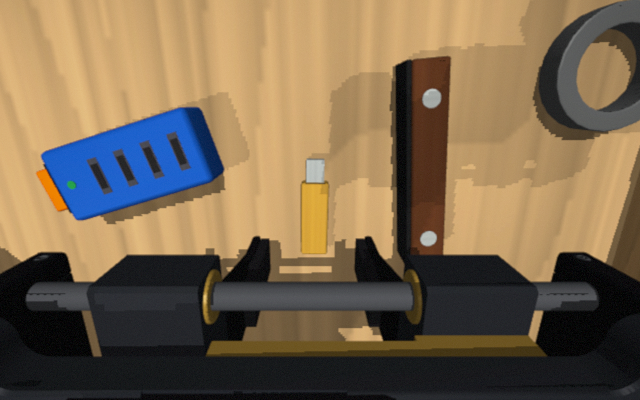

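The fingers at (258,250) and (366,250) straddle the stick at (314,218). I descend, grip and lift.

Emit:
arm_command:
  commands:
    - {"translation": [0,0.015,0.63],"dr": [0,0,0],"jaw": 0.45}
    - {"translation": [0,0.015,0.63],"dr": [0,0,0],"jaw": 0.45}
    - {"translation": [0,0,0.63],"dr": [0,0,0],"jaw": 0.45}
    - {"translation": [0,0,0],"dr": [0,0,0],"jaw": 1}
    - {"translation": [0,0,0],"dr": [0,0,0],"jaw": 1}
    - {"translation": [0,0,0],"dr": [0,0,0],"jaw": 1}
    - {"translation": [0,0,0],"dr": [0,0,0],"jaw": 1}
    - {"translation": [0,0,0],"dr": [0,0,0],"jaw": 1}
    - {"translation": [0,0,0],"dr": [0,0,0],"jaw": 1}

```text
time_s: 4.45
position: [0.5988, -0.0667, 0.0143]
tcp_rot: [[0.016, 1.0, 0.002], [1.0, -0.016, -0.001], [-0.0, 0.002, -1.0]]
force: [0.8, 0.5, -0.4]
opening: 0.183
```

Emit:
arm_command:
  commands:
    - {"translation": [0,0,-0.4],"dr": [0,0,0],"jaw": 1}
    - {"translation": [0,0,-0.8],"dr": [0,0,0],"jaw": 1}
    - {"translation": [0,0,-0.9],"dr": [0,0,0],"jaw": 1}
    - {"translation": [0,0,-0.9],"dr": [0,0,0],"jaw": 1}
    - {"translation": [0,0,0],"dr": [0,0,0],"jaw": 1}
    - {"translation": [0,0,0],"dr": [0,0,0],"jaw": 1}

```text
time_s: 4.95
position: [0.5995, -0.0669, 0.0905]
tcp_rot: [[0.015, 1.0, 0.004], [1.0, -0.015, -0.001], [-0.001, 0.004, -1.0]]
force: [-0.3, -0.3, -0.1]
opening: 0.005
```

```bash
python3 - <<'E'
from h import *
st(); togo([0.52,-0.321,0.085],77); snap('wrist','w2')
E
```

```text
t 4.95 pos [ 0.5995 -0.0669  0.0905] yaw 89.11 zax [ 0.004 -0.001 -1.   ] F [-0.3 -0.3 -0.1] open 0.005 [-17.  36.  91.  -0.  53. -16.]
shift/25mm [-10.211  -3.023   0.218]
dr z/6 2.019
```

View pics/w2.png

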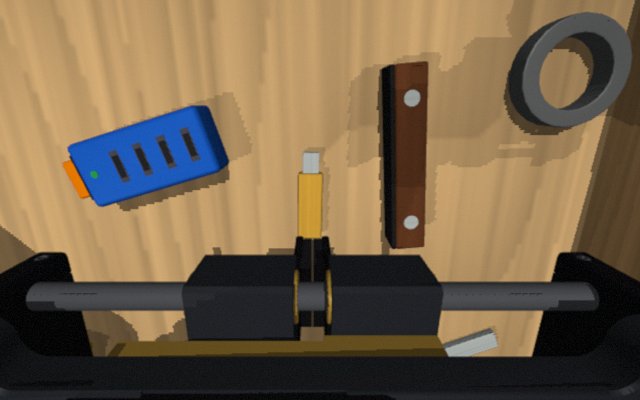

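The grasp missed. The jaws shut fully and the stick is still lying there at (311,200), so I measure where it is.

```bash
python3 - <<'E'
from h import *
np.set_printoptions(precision=4,suppress=True)
for u,v in [(303,154),(319,154),(299,174),(321,174),(300,236),(321,236),(311,220),(311,190),(285,236)]:
  print(u,v,px('w2',u,v),px('w2',u,v,.012))
a=np.load('pics/w2.npz')
# project the TCP
T=np.linalg.inv(a['T']);s=read_state()
for dz in (0,.008):
  p=T[:3,:3]@(s['position']-[0,0,dz])+T[:3,3];p=a['K']@p;print(p/p[2])
im=cv2.imread('pics/w2.png');cv2.imwrite('pics/c6.png',cv2.resize(im[145:300,250:370],None,fx=4,fy=3.8,interpolation=2))
E
```

```text
303 154 [ 0.5918 -0.0281  0.0093] [ 0.5919 -0.0277  0.012 ]
319 154 [ 0.6059 -0.0297  0.0002] [ 0.6056 -0.0279  0.012 ]
299 174 [ 0.5879 -0.0454  0.0109] [ 0.5879 -0.0452  0.012 ]
321 174 [ 0.6073 -0.0457  0.011 ] [ 0.6072 -0.0455  0.012 ]
300 236 [ 0.5921 -0.0563  0.1214] [ 0.5871 -0.1042  0.012 ]
321 236 [ 0.6067 -0.1048  0.0114] [ 0.6067 -0.1046  0.012 ]
311 220 [ 0.5977 -0.0884  0.0121] [ 0.5977 -0.0884  0.012 ]
311 190 [ 0.5982 -0.0598  0.0124] [ 0.5982 -0.0599  0.012 ]
285 236 [ 0.572  -0.109   0.0005] [ 0.5731 -0.1039  0.012 ]
[311.381  230.3639   1.    ]
[311.3615 225.8644   1.    ]
```

View pics/c6.png

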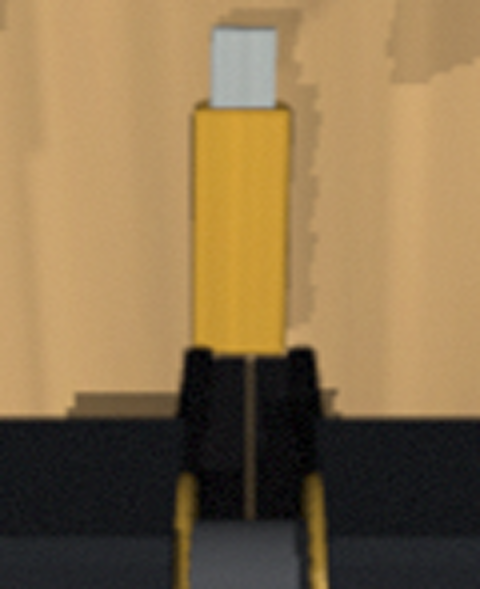

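```bash
python3 - <<'E'
from h import *
np.set_printoptions(precision=1,suppress=True)
s=read_state();R=s['tcp_rot']
for v in range(226,300,4):
  print(v,[ (np.round((R.T@(px('w2',u,v)-s['position']))*1000,0)).astype(int).tolist() for u in (301,305,309,315,320)])
E
```

```text
226 [[-28, -10, 77], [-27, -6, 76], [-28, -2, 77], [-28, 3, 76], [-28, 8, 77]]
230 [[-32, -10, 76], [-32, -6, 77], [-32, -2, 76], [-32, 3, 76], [-32, 8, 77]]
234 [[-36, -10, 77], [-35, -6, 76], [-35, -2, 76], [-36, 3, 77], [-36, 8, 77]]
238 [[10, -6, -35], [9, -4, -32], [9, -1, -31], [9, 2, -32], [9, 5, -32]]
242 [[11, -6, -41], [9, -3, -37], [9, -1, -37], [9, 2, -38], [9, 5, -37]]
246 [[10, -5, -45], [9, -3, -42], [8, -1, -42], [9, 2, -42], [9, 5, -43]]
250 [[10, -5, -50], [9, -3, -47], [9, -1, -47], [9, 2, -47], [8, 4, -46]]
254 [[10, -5, -54], [9, -3, -51], [9, -1, -52], [9, 2, -52], [9, 4, -52]]
258 [[10, -5, -58], [9, -3, -56], [9, -1, -55], [9, 2, -56], [9, 4, -56]]
262 [[9, -5, -60], [9, -3, -59], [9, -1, -59], [8, 2, -59], [9, 4, -59]]
266 [[9, -5, -64], [9, -3, -64], [9, -1, -63], [8, 2, -63], [9, 4, -64]]
270 [[10, -5, -69], [9, -3, -67], [9, -1, -67], [9, 2, -67], [9, 4, -67]]
274 [[10, -5, -73], [9, -3, -70], [8, -1, -70], [8, 2, -70], [9, 4, -71]]
278 [[9, -4, -74], [9, -3, -74], [9, -1, -74], [9, 2, -74], [8, 4, -74]]
282 [[32, -3, -115], [32, -2, -115], [32, -1, -115], [32, 1, -115], [32, 2, -114]]
286 [[32, -3, -116], [32, -2, -117], [32, -1, -116], [32, 1, -116], [32, 2, -117]]
290 [[31, -3, -118], [31, -2, -118], [31, -1, -117], [31, 1, -117], [31, 2, -118]]
294 [[30, -3, -118], [31, -2, -119], [31, -1, -119], [30, 1, -118], [30, 2, -118]]
298 [[30, -3, -119], [30, -2, -119], [30, -1, -119], [29, 1, -119], [29, 2, -119]]
```

The depth image puts the fingers' ends about 31 mm behind the reported TCP, where the interface text says 8 mm ahead of it. That explains the miss. I check it with the fixed scene camera.

```bash
python3 - <<'E'
from h import *
s=st();im,d=snap('scene','s1')
a=np.load('pics/s1.npz');T=np.linalg.inv(a['T'])
def pr(p):
  q=a['K']@(T[:3,:3]@p+T[:3,3]);return q[:2]/q[2]
R=s['tcp_rot']
for z in (.008,0,-.031,-.101): print(z,pr(s['position']+R@[0,0,z]))
for u,v in [(220,265),(250,265),(400,265),(230,240)]: print(u,v,np.round(1000*R.T@(px('w2',u,v)-s['position'])))
cv2.imwrite('pics/c7.png',cv2.resize(im[100:250,240:390,::-1],None,fx=4,fy=4,interpolation=2))
E
```

```text
t 5.00 pos [ 0.5983 -0.0665  0.0891] yaw 89.11 zax [ 0.001 -0.    -1.   ] F [ 0.2 -0.6  0.3] open 0.007 [-17.  36.  91.   0.  53. -16.]
0.008 [313.25545387 204.47365993]
0 [313.21144332 202.84129491]
-0.031 [313.03653507 196.35389386]
-0.101 [312.61412547 180.68659144]
220 265 [  37.  -26. -114.]
250 265 [  37.  -17. -114.]
400 265 [  37.   25. -114.]
230 240 [-47. -79.  88.]
```

View pics/c7.png

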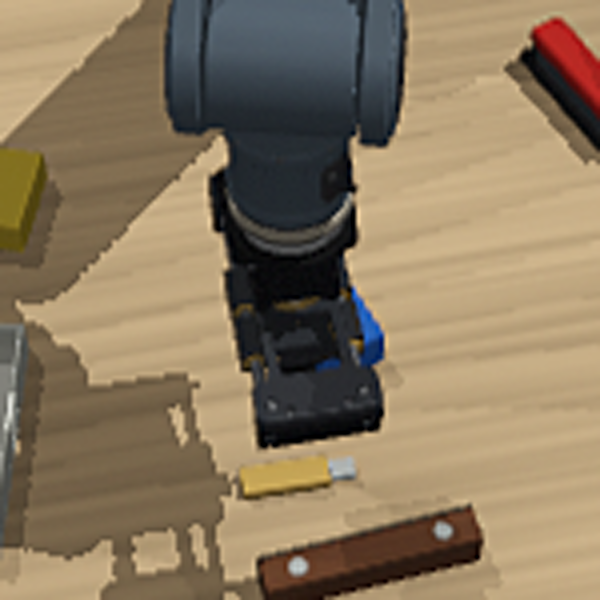

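```bash
python3 - <<'E'
from h import *
s=read_state();R=s['tcp_rot']
for v in range(190,212,2): print(v,np.round(1000*R.T@(px('s1',318,v)-s['position'])),np.round(1000*R.T@(px('s1',308,v)-s['position'])))
E
```

```text
190 [   8.   30. -101.] [ -20.   53. -143.]
192 [   2.   64. -144.] [ -21.   60. -144.]
194 [   1.   69. -144.] [ -22.   66. -145.]
196 [  -0.   75. -144.] [ -23.   71. -144.]
198 [  -1.   80. -144.] [ -24.   77. -146.]
200 [  -3.   87. -146.] [ -25.   83. -146.]
202 [  -4.   92. -145.] [ -26.   87. -144.]
204 [  -4.   93. -138.] [ -27.   92. -143.]
206 [  -4.   92. -128.] [ -27.   95. -139.]
208 [  -3.   86. -109.] [ -27.   91. -125.]
210 [ 18. -28.  86.] [ -27.   86. -108.]
```

Both cameras agree that the fingers and gripper body sit about 39 mm further back along the tool than stated, so the tips are at reported z + 31 mm. I retry with the reported z going to about -0.027, watching the force.

Emit:
arm_command:
  commands:
    - {"translation": [0,0,0],"dr": [0,0,0],"jaw": 0.45}
    - {"translation": [0,0,0],"dr": [0,0,0],"jaw": 0.45}
    - {"translation": [0,0,0],"dr": [0,0,0],"jaw": 0.45}
    - {"translation": [0,0,0],"dr": [0,0,0],"jaw": 0.45}
    - {"translation": [0,0,0.9],"dr": [0,0,0],"jaw": 0.45}
    - {"translation": [0,0,0.9],"dr": [0,0,0],"jaw": 0.45}
    - {"translation": [0,0,0.9],"dr": [0,0,0],"jaw": 0.45}
    - {"translation": [0,0,0.9],"dr": [0,0,0],"jaw": 0.45}
    - {"translation": [0,0,0.5],"dr": [0,0,0],"jaw": 0.45}
    - {"translation": [0,0,0],"dr": [0,0,0],"jaw": 0.45}

```text
time_s: 5.88
position: [0.5957, -0.0659, -0.0173]
tcp_rot: [[0.016, 1.0, -0.006], [1.0, -0.016, 0.002], [0.002, -0.006, -1.0]]
force: [-0.8, 0.7, 0.4]
opening: 0.542
```

```bash
python3 - <<'E'
from h import *
st(); togo([0.597,-0.066,-0.027],89.3); im,d=snap('wrist','w3')
s=read_state();R=s['tcp_rot']
for v in (246,250,254,258): print([np.round(1000*px('w3',u,v)).astype(int).tolist() for u in (262,266,358,362)])
E
```

```text
t 5.88 pos [ 0.5957 -0.0659 -0.0173] yaw 89.10 zax [-0.006  0.002 -1.   ] F [-0.8  0.7  0.4] open 0.542 [-17.  45.  93.  -0.  42. -16.]
shift/25mm [-0.005  0.054  0.388]
dr z/6 -0.033
[[569, -57, 23], [571, -56, 24], [620, -58, 23], [622, -57, 24]]
[[570, -57, 28], [572, -57, 27], [619, -58, 27], [621, -58, 27]]
[[570, -56, 33], [572, -57, 32], [619, -60, 28], [620, -58, 32]]
[[571, -57, 37], [572, -59, 32], [619, -62, 28], [620, -58, 36]]
```

View pics/w3.png

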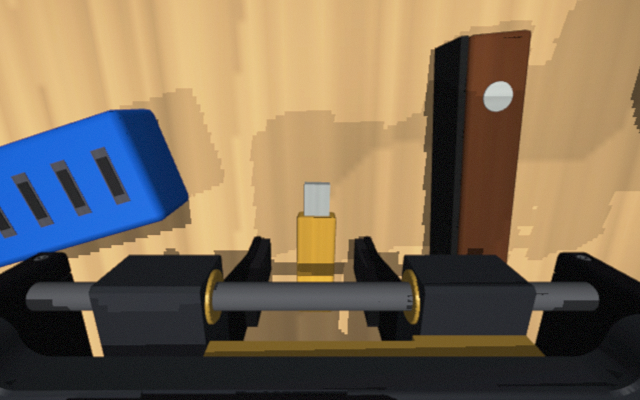

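There is no contact at reported z = -0.017, which confirms the offset. I go 9 mm lower and grip.

Emit:
arm_command:
  commands:
    - {"translation": [0,0,0.19],"dr": [0,0,0],"jaw": 0.45}
    - {"translation": [0,0,0.19],"dr": [0,0,0],"jaw": 0.45}
    - {"translation": [0,0,0],"dr": [0,0,0],"jaw": 0.45}
    - {"translation": [0,0,0],"dr": [0,0,0],"jaw": 1}
    - {"translation": [0,0,0],"dr": [0,0,0],"jaw": 1}
    - {"translation": [0,0,0],"dr": [0,0,0],"jaw": 1}
    - {"translation": [0,0,0],"dr": [0,0,0],"jaw": 1}
    - {"translation": [0,0,0],"dr": [0,0,0],"jaw": 1}
    - {"translation": [0,0,0],"dr": [0,0,0],"jaw": 1}
    - {"translation": [0,0,0],"dr": [0,0,0],"jaw": 1}

```text
time_s: 6.77
position: [0.5983, -0.0666, -0.0234]
tcp_rot: [[0.015, 1.0, 0.0], [1.0, -0.015, -0.0], [-0.0, 0.0, -1.0]]
force: [-0.2, -0.1, 2.6]
opening: 0.247
```

Gripped at an opening of 21.5 mm. Lift.

Emit:
arm_command:
  commands:
    - {"translation": [0,0,-0.3],"dr": [0,0,0],"jaw": 1}
    - {"translation": [0,0,-0.8],"dr": [0,0,0],"jaw": 1}
    - {"translation": [0,0,-0.9],"dr": [0,0,0],"jaw": 1}
    - {"translation": [0,0,-0.9],"dr": [0,0,0],"jaw": 1}
    - {"translation": [0,0,-0.7],"dr": [0,0,0],"jaw": 1}
    - {"translation": [0,0,0],"dr": [0,0,0],"jaw": 1}

```text
time_s: 7.27
position: [0.601, -0.0673, 0.0704]
tcp_rot: [[0.015, 1.0, 0.008], [1.0, -0.015, -0.002], [-0.002, 0.008, -1.0]]
force: [0.2, -1.4, -0.3]
opening: 0.246
```

```bash
python3 - <<'E'
from h import *
st(); togo([0.52,-0.321,0.066],77)
E
```

```text
t 7.27 pos [ 0.601  -0.0673  0.0704] yaw 89.12 zax [ 0.008 -0.002 -1.   ] F [ 0.2 -1.4 -0.3] open 0.246 [-17.  38.  91.   0.  51. -16.]
shift/25mm [-10.197  -3.086   0.174]
dr z/6 2.02
```

Emit:
arm_command:
  commands:
    - {"translation": [-0.93,-0.275,0],"dr": [0,0,0],"jaw": 1}
    - {"translation": [-0.93,-0.275,0],"dr": [0,0,0],"jaw": 1}
    - {"translation": [-0.93,-0.275,0],"dr": [0,0,0],"jaw": 1}
    - {"translation": [-0.93,-0.275,0],"dr": [0,0,0],"jaw": 1}
    - {"translation": [-0.93,-0.275,0],"dr": [0,0,0],"jaw": 1}
    - {"translation": [-0.93,-0.275,0],"dr": [0,0,0],"jaw": 1}
    - {"translation": [-0.93,-0.275,0],"dr": [0,0,0],"jaw": 1}
    - {"translation": [-0.93,-0.275,0],"dr": [0,0,0],"jaw": 1}
    - {"translation": [-0.93,-0.275,0],"dr": [0,0,0],"jaw": 1}
    - {"translation": [-0.93,-0.275,0],"dr": [0,0,0],"jaw": 1}
    - {"translation": [-0.93,-0.275,0],"dr": [0,0,0],"jaw": 1}

```text
time_s: 8.18
position: [0.5175, -0.3217, 0.0653]
tcp_rot: [[0.016, 1.0, -0.001], [1.0, -0.016, 0.001], [0.001, -0.001, -1.0]]
force: [0.8, -0.1, -0.8]
opening: 0.247
```

Emit:
arm_command:
  commands:
    - {"translation": [0,0,0],"dr": [0,0,0.7],"jaw": 1}
    - {"translation": [0,0,0],"dr": [0,0,0.7],"jaw": 1}
    - {"translation": [0,0,0],"dr": [0,0,0.6],"jaw": 1}
    - {"translation": [0,0,0],"dr": [0,0,0],"jaw": 1}
    - {"translation": [0,0,0],"dr": [0,0,0],"jaw": 1}

```text
time_s: 8.6
position: [0.5181, -0.3207, 0.0655]
tcp_rot: [[0.222, 0.975, -0.001], [0.975, -0.222, 0.001], [0.001, -0.001, -1.0]]
force: [0.3, 0.2, -0.6]
opening: 0.244
```

```bash
python3 - <<'E'
from h import *
st(); togo([0.52,-0.321,-0.016],77);snap('wrist','w4')
E
```

```text
t 8.60 pos [ 0.5181 -0.3207  0.0655] yaw 77.20 zax [-0.001  0.001 -1.   ] F [ 0.3  0.2 -0.6] open 0.244 [-42.  38.  90.  -0.  51. -29.]
shift/25mm [0.005 0.081 3.262]
dr z/6 0.033
```

View pics/w4.png

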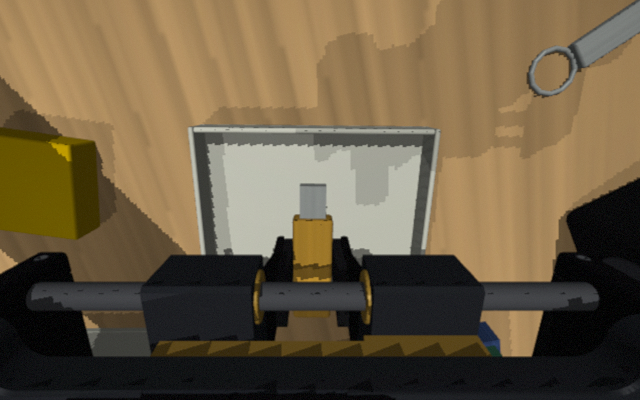

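The stick is held over the middle of the tray: stick at (312,245), tray walls at 200 and 430. I lower it and release.

Emit:
arm_command:
  commands:
    - {"translation": [0,0,0.9],"dr": [0,0,0],"jaw": 1}
    - {"translation": [0,0,0.9],"dr": [0,0,0],"jaw": 1}
    - {"translation": [0,0,0.8],"dr": [0,0,0],"jaw": 1}
    - {"translation": [0,0,0.5],"dr": [0,0,0],"jaw": 1}
    - {"translation": [0,0,0.2],"dr": [0,0,0],"jaw": 1}
    - {"translation": [0,0,0],"dr": [0,0,0],"jaw": 1}
    - {"translation": [0,0,0],"dr": [0,0,0],"jaw": 0.4}
    - {"translation": [0,0,0],"dr": [0,0,0],"jaw": 0.4}
    - {"translation": [0,0,0],"dr": [0,0,0],"jaw": 0.4}
    - {"translation": [0,0,0],"dr": [0,0,0],"jaw": 0.4}

```text
time_s: 9.48
position: [0.5193, -0.3217, -0.0151]
tcp_rot: [[0.223, 0.975, 0.002], [0.975, -0.223, -0.001], [-0.001, 0.002, -1.0]]
force: [0.1, 0.8, 0.0]
opening: 0.463
```

Emit:
arm_command:
  commands:
    - {"translation": [0,0,-0.5],"dr": [0,0,0],"jaw": 0.4}
    - {"translation": [0,0,-0.9],"dr": [0,0,0],"jaw": 0.2}
    - {"translation": [0,0,-0.9],"dr": [0,0,0],"jaw": 0}
    - {"translation": [0,0,-0.9],"dr": [0,0,0],"jaw": 0}
    - {"translation": [0,0,-0.9],"dr": [0,0,0],"jaw": 0}
    - {"translation": [0,0,-0.9],"dr": [0,0,0],"jaw": 0}
    - {"translation": [0,0,0],"dr": [0,0,0],"jaw": 0}

```text
time_s: 10.07
position: [0.5215, -0.3235, 0.115]
tcp_rot: [[0.223, 0.975, 0.008], [0.975, -0.223, -0.007], [-0.005, 0.01, -1.0]]
force: [-0.3, -0.2, 1.1]
opening: 0.952
```

```bash
python3 - <<'E'
from h import *
st();snap('wrist','w5');togo([0.468,-0.025,0.10],15.3)
for p in [(317,160)]: print(px('w5',*p))
E
```

```text
t 10.07 pos [ 0.5215 -0.3235  0.115 ] yaw 77.12 zax [ 0.008 -0.007 -1.   ] F [-0.3 -0.2  1.1] open 0.952 [-42.  34.  88.   0.  56. -29.]
shift/25mm [11.141 -4.702  0.439]
dr z/6 10.303
[ 0.53272452 -0.29766518  0.00471021]
```

View pics/w5.png

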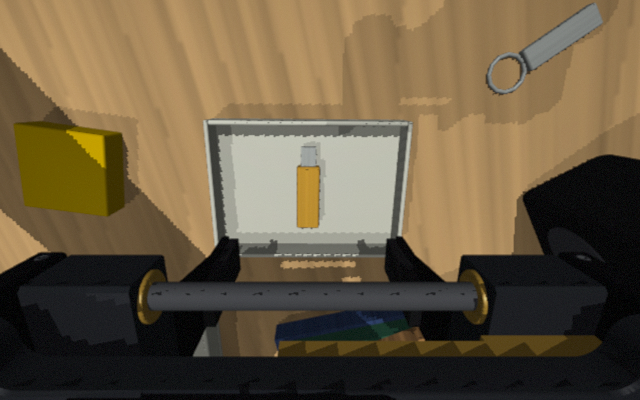

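The stick lies free in the tray at (308,190). Next, the hub.

Emit:
arm_command:
  commands:
    - {"translation": [0.93,-0.39,0],"dr": [0,0,0],"jaw": 0}
    - {"translation": [0.93,-0.39,0],"dr": [0,0,0],"jaw": 0}
    - {"translation": [0.93,-0.39,0],"dr": [0,0,0],"jaw": 0}
    - {"translation": [0.93,-0.39,0],"dr": [0,0,0],"jaw": 0}
    - {"translation": [0.93,-0.39,0],"dr": [0,0,0],"jaw": 0}
    - {"translation": [0.93,-0.39,0],"dr": [0,0,0],"jaw": 0}
    - {"translation": [0.93,-0.39,0],"dr": [0,0,0],"jaw": 0}
    - {"translation": [0.93,-0.39,0],"dr": [0,0,0],"jaw": 0}
    - {"translation": [0.93,-0.39,0],"dr": [0,0,0],"jaw": 0}
    - {"translation": [0.93,-0.39,0],"dr": [0,0,0],"jaw": 0}
    - {"translation": [0.93,-0.39,0],"dr": [0,0,0],"jaw": 0}
    - {"translation": [0.93,-0.39,0],"dr": [0,0,0],"jaw": 0}

```text
time_s: 11.12
position: [0.4656, -0.0217, 0.1084]
tcp_rot: [[0.223, 0.975, -0.001], [0.975, -0.223, 0.0], [0.0, -0.002, -1.0]]
force: [1.2, 0.1, 0.2]
opening: 1.003
```

Emit:
arm_command:
  commands:
    - {"translation": [0,0,0],"dr": [0,0,1],"jaw": 0}
    - {"translation": [0,0,0],"dr": [0,0,1],"jaw": 0}
    - {"translation": [0,0,0],"dr": [0,0,1],"jaw": 0}
    - {"translation": [0,0,0],"dr": [0,0,1],"jaw": 0}
    - {"translation": [0,0,0],"dr": [0,0,1],"jaw": 0}
    - {"translation": [0,0,0],"dr": [0,0,1],"jaw": 0}
    - {"translation": [0,0,0],"dr": [0,0,1],"jaw": 0}
    - {"translation": [0,0,0],"dr": [0,0,1],"jaw": 0}
    - {"translation": [0,0,0],"dr": [0,0,1],"jaw": 0}
    - {"translation": [0,0,0],"dr": [0,0,1],"jaw": 0}
    - {"translation": [0,0,0],"dr": [0,0,0.3],"jaw": 0}
    - {"translation": [0,0,0],"dr": [0,0,0],"jaw": 0}

```text
time_s: 12.12
position: [0.466, -0.0228, 0.1084]
tcp_rot: [[0.965, 0.264, -0.001], [0.264, -0.965, 0.0], [-0.001, -0.001, -1.0]]
force: [-0.0, 0.9, -0.8]
opening: 1.001
```

```bash
python3 - <<'E'
from h import *
st();snap('wrist','w6');togo([0.4685,-0.0245,0.05],15.3)
E
```

```text
t 12.12 pos [ 0.466  -0.0228  0.1084] yaw 15.28 zax [-0.001  0.    -1.   ] F [-0.   0.9 -0.8] open 1.001 [-17.  26. 109.   0.  45.  58.]
shift/25mm [0.078 0.091 2.339]
dr z/6 0.011
```

View pics/w6.png

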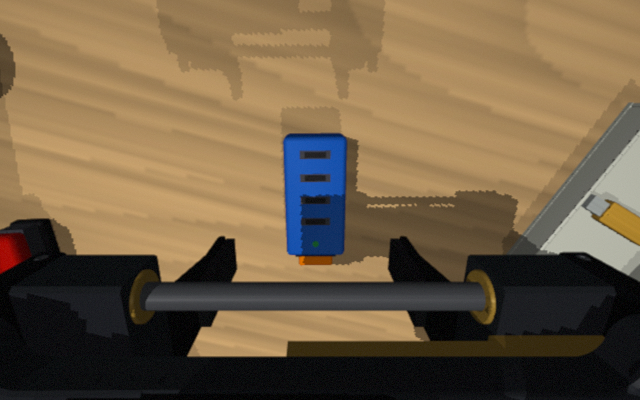

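The hub at (315,195) is square to the jaws and centred between the fingers. I descend around it and grip.

Emit:
arm_command:
  commands:
    - {"translation": [0.08,0.09,0],"dr": [0,0,0],"jaw": 0}
    - {"translation": [0,0,0.9],"dr": [0,0,0],"jaw": 0}
    - {"translation": [0,0,0.9],"dr": [0,0,0],"jaw": 0}
    - {"translation": [0,0,0.9],"dr": [0,0,0],"jaw": 0}
    - {"translation": [0,0,0.9],"dr": [0,0,0],"jaw": 0}
    - {"translation": [0,0,0.8],"dr": [0,0,0],"jaw": 0}
    - {"translation": [0,0,0.6],"dr": [0,0,0],"jaw": 0}
    - {"translation": [0,0,0.2],"dr": [0,0,0],"jaw": 0}
    - {"translation": [0,0,0],"dr": [0,0,0],"jaw": 0}

```text
time_s: 12.92
position: [0.4686, -0.0245, -0.0224]
tcp_rot: [[0.964, 0.264, -0.003], [0.264, -0.964, 0.001], [-0.002, -0.001, -1.0]]
force: [0.6, -0.0, -0.2]
opening: 1.002
```

Emit:
arm_command:
  commands:
    - {"translation": [0,0,0],"dr": [0,0,0],"jaw": 1}
    - {"translation": [0,0,0],"dr": [0,0,0],"jaw": 1}
    - {"translation": [0,0,0],"dr": [0,0,0],"jaw": 1}
    - {"translation": [0,0,0],"dr": [0,0,0],"jaw": 1}
    - {"translation": [0,0,0],"dr": [0,0,0],"jaw": 1}
    - {"translation": [0,0,0],"dr": [0,0,0],"jaw": 1}

```text
time_s: 13.42
position: [0.4696, -0.0247, -0.0207]
tcp_rot: [[0.964, 0.264, 0.001], [0.264, -0.964, -0.0], [0.001, 0.001, -1.0]]
force: [0.5, -0.1, -0.0]
opening: 0.631
```

```bash
python3 - <<'E'
from h import *
st()
E
```

```text
t 13.42 pos [ 0.4696 -0.0247 -0.0207] yaw 15.32 zax [ 0.001 -0.    -1.   ] F [ 0.5 -0.1 -0. ] open 0.631 [-17.  41. 113.   0.  26.  58.]
```

Gripped at 54.9 mm. I lift it about 10 mm, square it to the stop and carry it forward.

Emit:
arm_command:
  commands:
    - {"translation": [0,0,-0.2],"dr": [0,0,0],"jaw": 1}
    - {"translation": [0,0,-0.2],"dr": [0,0,0],"jaw": 1}
    - {"translation": [0,0,0],"dr": [0,0,0.6],"jaw": 1}
    - {"translation": [0,0,0],"dr": [0,0,0.6],"jaw": 1}
    - {"translation": [0,0,0],"dr": [0,0,0.64],"jaw": 1}
    - {"translation": [0,0,0],"dr": [0,0,0],"jaw": 1}
    - {"translation": [0,0,0],"dr": [0,0,0],"jaw": 1}

```text
time_s: 14.0
position: [0.4694, -0.0247, -0.0109]
tcp_rot: [[0.997, 0.076, 0.0], [0.076, -0.997, -0.0], [0.0, 0.0, -1.0]]
force: [-0.3, 0.7, -1.2]
opening: 0.621
```

```bash
python3 - <<'E'
from h import *
st(); togo([0.6027,-0.0386,-0.01],4.3); snap('wrist','w7')
E
```

```text
t 14.00 pos [ 0.4694 -0.0247 -0.0109] yaw 4.37 zax [ 0. -0. -1.] F [-0.3  0.7 -1.2] open 0.621 [-17.  40. 113.   0.  27.  69.]
shift/25mm [ 5.276  0.961 -0.035]
dr z/6 0.012
```

View pics/w7.png

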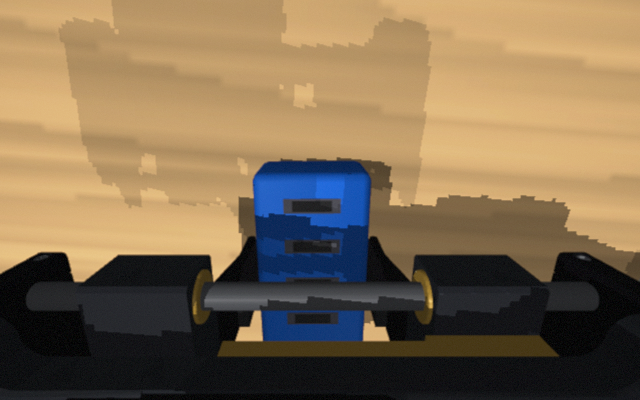

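The hub is held straight, (254..370,165..340). I carry it to a gap of about 6 mm.

Emit:
arm_command:
  commands:
    - {"translation": [0.6,0.16,0],"dr": [0,0,0],"jaw": 1}
    - {"translation": [0.9,0.16,0],"dr": [0,0,0],"jaw": 1}
    - {"translation": [0.9,0.16,0],"dr": [0,0,0],"jaw": 1}
    - {"translation": [0.9,0.16,0],"dr": [0,0,0],"jaw": 1}
    - {"translation": [0.9,0.16,0],"dr": [0,0,0],"jaw": 1}
    - {"translation": [0.7,0.16,0],"dr": [0,0,0],"jaw": 1}
    - {"translation": [0.38,0,0],"dr": [0,0,0],"jaw": 1}
    - {"translation": [0,0,0],"dr": [0,0,0],"jaw": 1}
    - {"translation": [0,0,0],"dr": [0,0,0],"jaw": 1}

```text
time_s: 14.8
position: [0.6014, -0.0383, -0.0116]
tcp_rot: [[0.997, 0.075, -0.002], [0.075, -0.997, 0.001], [-0.002, -0.001, -1.0]]
force: [-0.1, -0.4, -2.7]
opening: 0.617
```

```bash
python3 - <<'E'
from h import *
st(); togo([0.6027,-0.0386,-0.01],4.3); im,d=snap('wrist','w8')
cv2.imwrite('pics/c8.png',cv2.resize(im[60:230,200:480,::-1],None,fx=2.8,fy=2.8,interpolation=2))
E
```

```text
t 14.80 pos [ 0.6014 -0.0383 -0.0116] yaw 4.32 zax [-0.002  0.001 -1.   ] F [-0.1 -0.4 -2.7] open 0.617 [-14.  45.  93.  -0.  42.  71.]
shift/25mm [ 0.052  0.017 -0.065]
dr z/6 0.004
```

View pics/c8.png

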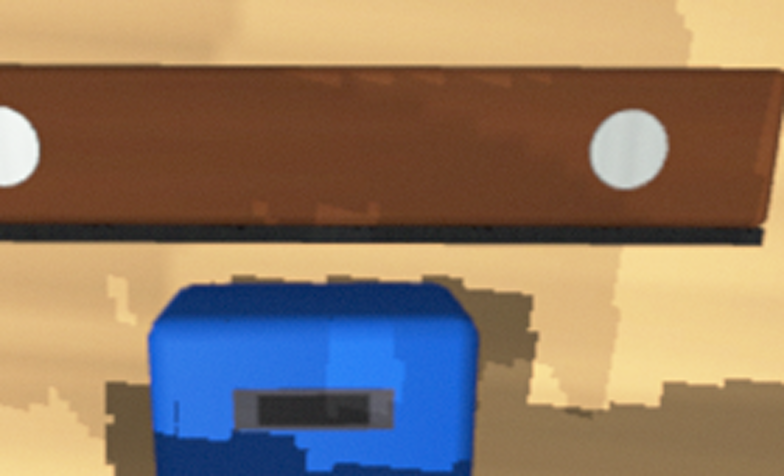

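```bash
python3 - <<'E'
from h import *
for u in (285,310,335):
  print(u,[(v,)+tuple(np.round(1000*px('w8',u,v)).astype(int)) for v in range(138,186,3)])
print(px('w8',280,66), px('w8',472,146))
E
```

```text
285 [(138, np.int64(666), np.int64(-22), np.int64(34)), (141, np.int64(665), np.int64(-22), np.int64(32)), (144, np.int64(663), np.int64(-22), np.int64(32)), (147, np.int64(657), np.int64(-19), np.int64(0)), (150, np.int64(656), np.int64(-19), np.int64(0)), (153, np.int64(654), np.int64(-19), np.int64(0)), (156, np.int64(652), np.int64(-19), np.int64(0)), (159, np.int64(650), np.int64(-20), np.int64(0)), (162, np.int64(652), np.int64(-21), np.int64(18)), (165, np.int64(652), np.int64(-22), np.int64(27)), (168, np.int64(652), np.int64(-22), np.int64(33)), (171, np.int64(652), np.int64(-23), np.int64(41)), (174, np.int64(651), np.int64(-23), np.int64(43)), (177, np.int64(650), np.int64(-23), np.int64(44)), (180, np.int64(649), np.int64(-23), np.int64(45)), (183, np.int64(648), np.int64(-23), np.int64(45))]
310 [(138, np.int64(667), np.int64(-33), np.int64(34)), (141, np.int64(665), np.int64(-33), np.int64(32)), (144, np.int64(664), np.int64(-33), np.int64(33)), (147, np.int64(658), np.int64(-33), np.int64(0)), (150, np.int64(657), np.int64(-34), np.int64(0)), (153, np.int64(655), np.in
[... 735 characters left out ...]
1)), (150, np.int64(658), np.int64(-48), np.int64(0)), (153, np.int64(656), np.int64(-48), np.int64(0)), (156, np.int64(654), np.int64(-48), np.int64(1)), (159, np.int64(653), np.int64(-48), np.int64(0)), (162, np.int64(654), np.int64(-47), np.int64(19)), (165, np.int64(654), np.int64(-46), np.int64(27)), (168, np.int64(654), np.int64(-46), np.int64(35)), (171, np.int64(654), np.int64(-45), np.int64(41)), (174, np.int64(653), np.int64(-45), np.int64(43)), (177, np.int64(652), np.int64(-45), np.int64(44)), (180, np.int64(651), np.int64(-45), np.int64(45)), (183, np.int64(650), np.int64(-46), np.int64(45))]
[ 6.99740715e-01 -1.45481915e-02  3.94500508e-04] [ 0.66884471 -0.10903895  0.03219036]
```

The gap is about 9 mm and the hub is about 9 mm up. I go forward 7 mm, set it down and release.

Emit:
arm_command:
  commands:
    - {"translation": [0.14,0,0],"dr": [0,0,0],"jaw": 1}
    - {"translation": [0.14,0,0.1],"dr": [0,0,0],"jaw": 1}
    - {"translation": [0,0,0.12],"dr": [0,0,0],"jaw": 1}
    - {"translation": [0,0,0.12],"dr": [0,0,0],"jaw": 1}
    - {"translation": [0,0,0],"dr": [0,0,0],"jaw": 1}
    - {"translation": [0,0,0],"dr": [0,0,0],"jaw": 1}
    - {"translation": [0,0,0],"dr": [0,0,0],"jaw": 0}
    - {"translation": [0,0,0],"dr": [0,0,0],"jaw": 0}
    - {"translation": [0,0,0],"dr": [0,0,0],"jaw": 0}
    - {"translation": [0,0,0],"dr": [0,0,0],"jaw": 0}
    - {"translation": [0,0,0],"dr": [0,0,0],"jaw": 0}
    - {"translation": [0,0,0],"dr": [0,0,0],"jaw": 0}

```text
time_s: 15.85
position: [0.6098, -0.0383, -0.0195]
tcp_rot: [[0.997, 0.074, 0.0], [0.074, -0.997, -0.0], [0.0, 0.0, -1.0]]
force: [0.2, 0.1, -0.7]
opening: 0.963
```

Emit:
arm_command:
  commands:
    - {"translation": [0,0,-0.4],"dr": [0,0,0],"jaw": 0}
    - {"translation": [0,0,-0.8],"dr": [0,0,0],"jaw": 0}
    - {"translation": [0,0,-0.9],"dr": [0,0,0],"jaw": 0}
    - {"translation": [0,0,-0.9],"dr": [0,0,0],"jaw": 0}
    - {"translation": [-0.9,0,-0.9],"dr": [0,0,0],"jaw": 0.5}
    - {"translation": [-0.9,0,-0.9],"dr": [0,0,0],"jaw": 1}
    - {"translation": [-0.9,0,0],"dr": [0,0,0],"jaw": 1}
    - {"translation": [-0.9,0,0],"dr": [0,0,0],"jaw": 1}
    - {"translation": [-0.8,0,0],"dr": [0,0,0],"jaw": 1}
    - {"translation": [0,0,0],"dr": [0,0,0],"jaw": 1}
    - {"translation": [0,0,0],"dr": [0,0,0],"jaw": 1}

```text
time_s: 16.77
position: [0.4997, -0.0465, 0.1011]
tcp_rot: [[0.997, 0.074, 0.001], [0.074, -0.997, -0.0], [0.001, 0.0, -1.0]]
force: [0.9, 0.4, -0.1]
opening: 0.55
```

```bash
python3 - <<'E'
from h import *
st(); im,d=snap('wrist','w9')
E
```

```text
t 16.77 pos [ 0.4997 -0.0465  0.1011] yaw 4.23 zax [ 0.001 -0.    -1.   ] F [ 0.9  0.4 -0.1] open 0.550 [-18.  29. 105.   0.  46.  68.]
```

View pics/w9.png

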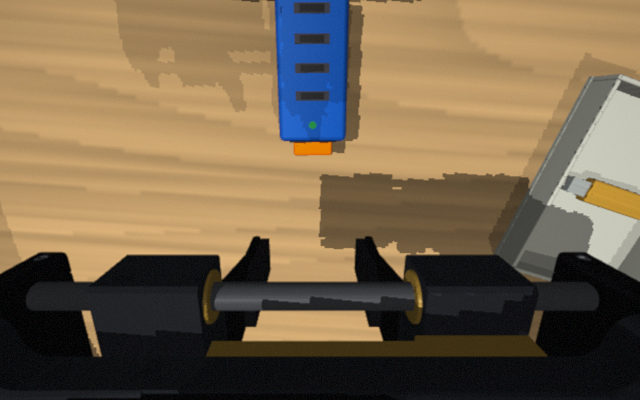

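```bash
python3 - <<'E'
from h import *
s=read_state();R=s['tcp_rot']
for p in [(294,154),(332,154)]: w=px('w9',*p,.032); print(w, 1000*R.T@(w-s['position']))
E
```

```text
[ 0.53909846 -0.02905735  0.032     ] [ 38.8644274  -14.96131024  69.22902438]
[ 0.54139604 -0.06058319  0.032     ] [38.81899861 16.64809795 69.25823805]
```

Emit:
arm_command:
  commands:
    - {"translation": [0,0,0.8],"dr": [0,0,0],"jaw": 1}
    - {"translation": [0,0,0.9],"dr": [0,0,0],"jaw": 1}
    - {"translation": [0,0,0.9],"dr": [0,0,0],"jaw": 1}
    - {"translation": [0,0,0.9],"dr": [0,0,0],"jaw": 1}
    - {"translation": [0,0,0.9],"dr": [0,0,0],"jaw": 1}
    - {"translation": [0,0,0.44],"dr": [0,0,0],"jaw": 1}
    - {"translation": [0,0,0],"dr": [0,0,0],"jaw": 1}
    - {"translation": [0,0,0],"dr": [0,0,0],"jaw": 1}
    - {"translation": [0,0,0],"dr": [0,0,0],"jaw": 1}

```text
time_s: 17.57
position: [0.5013, -0.0467, -0.02]
tcp_rot: [[0.997, 0.075, 0.002], [0.075, -0.997, -0.001], [0.002, 0.001, -1.0]]
force: [-0.5, 0.1, 0.5]
opening: 0.005
```

```bash
python3 - <<'E'
from h import *
st(); im,d=snap('wrist','w10')
E
```

```text
t 17.57 pos [ 0.5013 -0.0467 -0.02  ] yaw 4.28 zax [ 0.002 -0.001 -1.   ] F [-0.5  0.1  0.5] open 0.005 [-18.  42. 108.   0.  30.  68.]
```

View pics/w10.png

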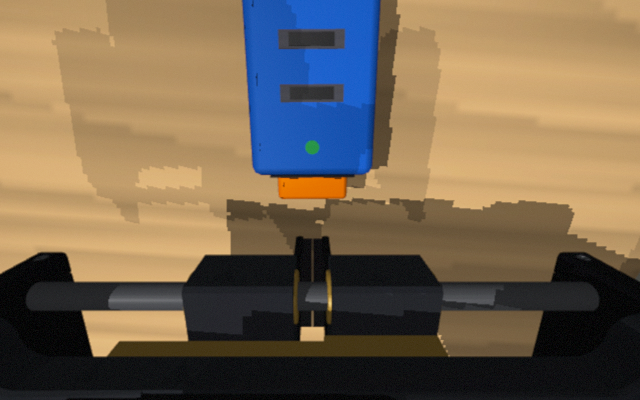

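The button (312,188) is dead ahead of the closed fingers (312,245). I approach to near contact, then use small steps.

Emit:
arm_command:
  commands:
    - {"translation": [0.5,0,0],"dr": [0,0,0],"jaw": 1}
    - {"translation": [0.4,0,0],"dr": [0,0,0],"jaw": 1}
    - {"translation": [0.1,0,0],"dr": [0,0,0],"jaw": 1}
    - {"translation": [0.1,0,0],"dr": [0,0,0],"jaw": 1}
    - {"translation": [0.1,0,0],"dr": [0,0,0],"jaw": 1}
    - {"translation": [0,0,0],"dr": [0,0,0],"jaw": 1}

```text
time_s: 18.12
position: [0.5296, -0.0441, -0.0203]
tcp_rot: [[0.997, 0.075, -0.0], [0.075, -0.997, 0.0], [-0.0, -0.0, -1.0]]
force: [-0.1, 0.5, 0.1]
opening: 0.005
```

Emit:
arm_command:
  commands:
    - {"translation": [0.08,0,0],"dr": [0,0,0],"jaw": 1}
    - {"translation": [0.08,0,0],"dr": [0,0,0],"jaw": 1}
    - {"translation": [0,0,0],"dr": [0,0,0],"jaw": 1}

```text
time_s: 18.37
position: [0.533, -0.0436, -0.0208]
tcp_rot: [[0.997, 0.074, -0.002], [0.074, -0.997, 0.001], [-0.002, -0.001, -1.0]]
force: [-2.7, 0.6, 2.3]
opening: 0.005
```

Emit:
arm_command:
  commands:
    - {"translation": [0.08,0,0],"dr": [0,0,0],"jaw": 1}
    - {"translation": [0.08,0,0],"dr": [0,0,0],"jaw": 1}
    - {"translation": [0,0,0],"dr": [0,0,0],"jaw": 1}

```text
time_s: 18.62
position: [0.5372, -0.0433, -0.0209]
tcp_rot: [[0.997, 0.075, -0.002], [0.075, -0.997, 0.001], [-0.002, -0.001, -1.0]]
force: [-3.7, 0.8, 2.4]
opening: 0.003
```

Emit:
arm_command:
  commands:
    - {"translation": [0.08,0,0],"dr": [0,0,0],"jaw": 1}
    - {"translation": [0.08,0,0],"dr": [0,0,0],"jaw": 1}
    - {"translation": [0,0,0],"dr": [0,0,0],"jaw": 1}

```text
time_s: 18.87
position: [0.5387, -0.043, -0.0209]
tcp_rot: [[0.997, 0.075, -0.007], [0.075, -0.997, 0.001], [-0.007, -0.001, -1.0]]
force: [-8.0, -2.0, 4.6]
opening: 0.007
```

Emit:
arm_command:
  commands:
    - {"translation": [0.08,0,0],"dr": [0,0,0],"jaw": 1}
    - {"translation": [0.04,0,0],"dr": [0,0,0],"jaw": 1}
    - {"translation": [0,0,0],"dr": [0,0,0],"jaw": 1}

```text
time_s: 19.12
position: [0.5386, -0.0426, -0.021]
tcp_rot: [[0.997, 0.076, -0.013], [0.076, -0.997, 0.002], [-0.012, -0.003, -1.0]]
force: [-12.0, -3.2, 9.2]
opening: 0.002
```

The travel has stopped while the force has risen to 12 N, so the button is bottomed and braced. I hold and look.

Emit:
arm_command:
  commands:
    - {"translation": [0.04,0,0],"dr": [0,0,0],"jaw": 1}
    - {"translation": [0,0,0],"dr": [0,0,0],"jaw": 1}
    - {"translation": [0,0,0],"dr": [0,0,0],"jaw": 1}
    - {"translation": [0,0,0],"dr": [0,0,0],"jaw": 1}

```text
time_s: 19.45
position: [0.5386, -0.0426, -0.021]
tcp_rot: [[0.997, 0.076, -0.014], [0.076, -0.997, 0.002], [-0.014, -0.003, -1.0]]
force: [-14.1, -4.8, 9.9]
opening: 0.006
```

```bash
python3 - <<'E'
from h import *
st(); im,d=snap('wrist','w11'); im2,d=snap('scene','s2')
cv2.imwrite('pics/c9.png',np.vstack([cv2.resize(im[:260,200:430,::-1],None,fx=1.3,fy=1.3),]))
cv2.imwrite('pics/c10.png',cv2.resize(im2[150:270,250:400,::-1],None,fx=5,fy=5,interpolation=2))
E
```

```text
t 19.45 pos [ 0.5386 -0.0426 -0.021 ] yaw 4.36 zax [-0.014  0.002 -1.   ] F [-14.1  -4.8   9.9] open 0.006 [-16.  43. 102.  -0.  36.  70.]
```

View pics/w11.png

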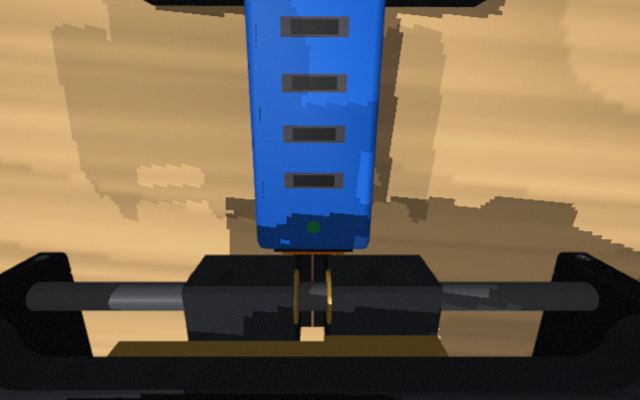

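View pics/c10.png

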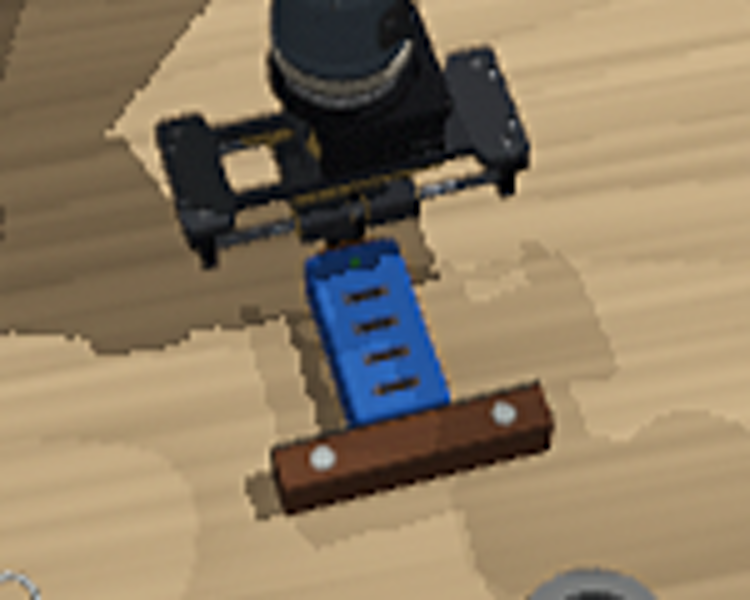

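The hub sits against the stop, near its middle. The button is bottomed, with only a sliver showing at (330,252). Back off.

Emit:
arm_command:
  commands:
    - {"translation": [-0.1,0,0],"dr": [0,0,0],"jaw": 1}
    - {"translation": [-0.2,0,0],"dr": [0,0,0],"jaw": 1}
    - {"translation": [-0.4,0,0],"dr": [0,0,0],"jaw": 1}
    - {"translation": [-0.8,0,0],"dr": [0,0,0],"jaw": 1}
    - {"translation": [-0.8,0,0],"dr": [0,0,0],"jaw": 1}
    - {"translation": [0,0,-0.8],"dr": [0,0,0],"jaw": 1}
    - {"translation": [0,0,-0.9],"dr": [0,0,0],"jaw": 1}
    - {"translation": [0,0,-0.9],"dr": [0,0,0],"jaw": 1}
    - {"translation": [0,0,-0.9],"dr": [0,0,0],"jaw": 1}
    - {"translation": [0,0,-0.9],"dr": [0,0,0],"jaw": 1}
    - {"translation": [0,0,-0.9],"dr": [0,0,0],"jaw": 1}

```text
time_s: 20.47
position: [0.491, -0.048, 0.1134]
tcp_rot: [[0.997, 0.074, 0.005], [0.074, -0.997, -0.001], [0.005, 0.002, -1.0]]
force: [0.2, 0.8, 0.5]
opening: 0.004
```

Emit:
arm_command:
  commands:
    - {"translation": [0.9,0,-0.9],"dr": [0,0,0],"jaw": 1}
    - {"translation": [0.9,0,-0.9],"dr": [0,0,0],"jaw": 1}
    - {"translation": [0,0,0],"dr": [0,0,0],"jaw": 1}
    - {"translation": [0,0,0],"dr": [0,0,0],"jaw": 1}
    - {"translation": [0,0,0],"dr": [0,0,0],"jaw": 1}

```text
time_s: 20.88
position: [0.5332, -0.0439, 0.1564]
tcp_rot: [[0.997, 0.075, 0.0], [0.075, -0.997, -0.0], [0.0, 0.0, -1.0]]
force: [-1.4, 0.8, -0.3]
opening: 0.003
```

```bash
python3 - <<'E'
from h import *
st(); im,d=snap('wrist','w12'); snap('scene','s3')
E
```

```text
t 20.88 pos [ 0.5332 -0.0439  0.1564] yaw 4.28 zax [ 0. -0. -1.] F [-1.4  0.8 -0.3] open 0.003 [-17.  26.  97.   0.  57.  69.]
```

View pics/w12.png

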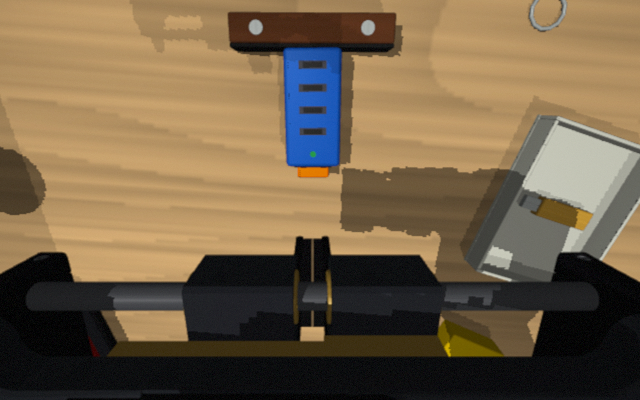

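View pics/s3.png

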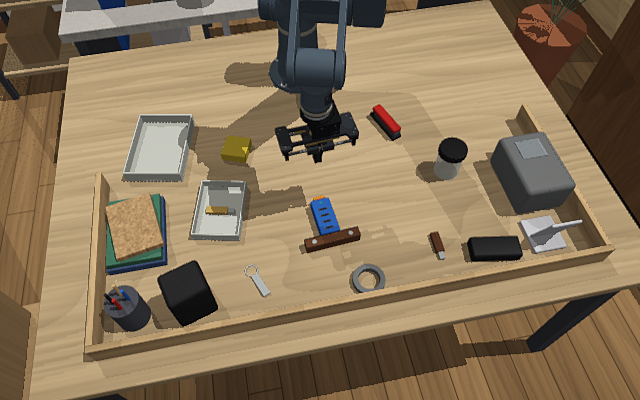

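The wrist view shows the hub at (312,108) flush on the stop with the button out at (313,172). The stick is in the tray and the bystanders look unmoved. I check the gap and button numerically before handing in.

```bash
python3 - <<'E'
from h import *
np.set_printoptions(precision=4,suppress=True)
im=cv2.imread('pics/w12.png');cv2.imwrite('pics/c11.png',cv2.resize(im[0:190,220:410],None,fx=3.1,fy=3.1,interpolation=2))
for u in (295,312,330): print([(v,)+tuple(np.round(1000*px('w12',u,v)[[0,2]]).astype(int)) for v in range(40,54,1)])
A=px('w12',285,162,.036);B=px('w12',341,162,.036);C=px('w12',298,176,.032);D=px('w12',328,176,.032)
R=read_state()['tcp_rot'];print('button out mm',1000*(R.T@((C+D)/2-(A+B)/2))[0], 'x near edge',A,B,'btn',(C+D)/2)
for n in('s0','s3'):
  pass
a=cv2.imread('pics/s0.png').astype(int);b=cv2.imread('pics/s3.png').astype(int)
for nm,(u0,u1,v0,v1) in dict(can=(435,472,133,182),wal=(425,450,228,262),chr=(240,275,260,300),tape=(345,390,260,297)).items(): print(nm,np.abs(a-b)[v0:v1,u0:u1].mean())
E
```

```text
[(40, np.int64(667), np.int64(34)), (41, np.int64(666), np.int64(34)), (42, np.int64(665), np.int64(34)), (43, np.int64(665), np.int64(32)), (44, np.int64(664), np.int64(33)), (45, np.int64(663), np.int64(33)), (46, np.int64(662), np.int64(33)), (47, np.int64(661), np.int64(34)), (48, np.int64(660), np.int64(35)), (49, np.int64(659), np.int64(36)), (50, np.int64(659), np.int64(36)), (51, np.int64(658), np.int64(36)), (52, np.int64(657), np.int64(36)), (53, np.int64(656), np.int64(37))]
[(40, np.int64(668), np.int64(34)), (41, np.int64(667), np.int64(34)), (42, np.int64(667), np.int64(34)), (43, np.int64(666), np.int64(33)), (44, np.int64(665), np.int64(32)), (45, np.int64(664), np.int64(32)), (46, np.int64(663), np.int64(33)), (47, np.int64(663), np.int64(33)), (48, np.int64(661), np.int64(35)), (49, np.int64(661), np.int64(36)), (50, np.int64(660), np.int64(36)), (51, np.int64(659), np.int64(36)), (52, np.int64(658), np.int64(36)), (53, np.int64(657), np.int64(36))]
[(40, np.int64(669), np.int64(34)), (41, np.int64(669), np.int64(34)), (42, np.int64(668), np.int64(33)), (43, np.int64(667), np.int64(33)), (44, np.int64(666), np.int64(33)), (45, np.int64(666), np.int64(32)), (46, np.int64(665), np.int64(33)), (47, np.int64(664), np.int64(34)), (48, np.int64(663), np.int64(35)), (49, np.int64(662), np.int64(36)), (50, np.int64(661), np.int64(36)), (51, np.int64(660), np.int64(36)), (52, np.int64(659), np.int64(36)), (53, np.int64(658), np.int64(36))]
button out mm -15.242915289827906 x near edge [ 0.5557 -0.0155  0.036 ] [ 0.5598 -0.0714  0.036 ] btn [ 0.5425 -0.0446  0.032 ]
can 4.657106085677515
wal 8.82470588235294
chr 4.882142857142857
tape 11.05945945945946
```

View pics/c11.png

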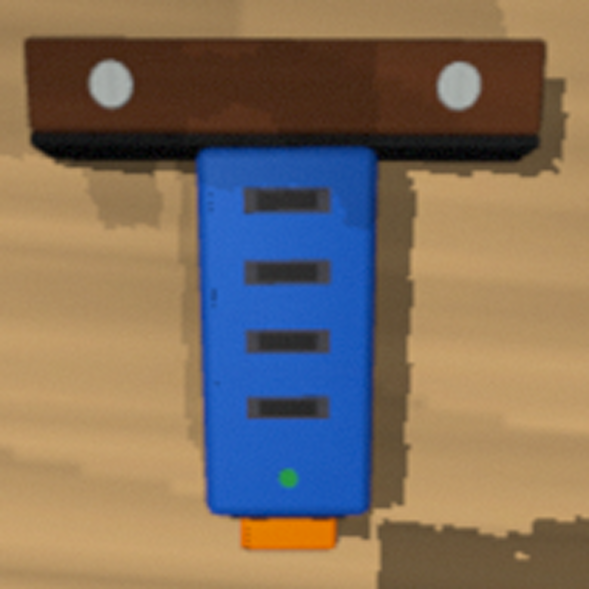

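The hub is flush and square to the stop, and the button stands fully out. I hand in.

```bash
python3 -c "
from h import *
st();print(hand_in())"
```

```text
t 20.98 pos [ 0.5318 -0.0436  0.1555] yaw 4.26 zax [-0.003  0.001 -1.   ] F [-0.6 -0.4 -0.3] open 0.004 [-17.  26.  97.   0.  57.  69.]
the job is handed in; nothing more can be done
None
```

The job is done and handed in at about 21 s of the 72 s limit; no verdict was reported. I put the gold stick in the smaller white tray and released it. Then I set the blue hub against the stop and pressed its button with closed fingers until travel stopped at about 12–14 N. I held it briefly, then backed off.

**Last checks:**
- **Stick:** it lies free in the tray, near the middle.
- **Hub:** it sits flush and square on the rubber face, near the middle of the stop. The depth image shows no measurable gap.
- **Button:** it is fully out. My rough pixel estimate gave 15 mm standing out against the nominal 12 mm.
- **Bystanders:** all four look unmoved in the scene picture. I judged this by eye only, because an image-difference check was muddied by moving shadows.
- **Robot:** the arm is clear of everything.

**Disagreement with the spec:** the fingertips sit about 31 mm behind the reported TCP, where the interface text puts them 8 mm ahead of it. This made the first stick grasp close on air, without disturbing anything. I confirmed the offset in the wrist depth image and the scene camera, and corrected for it from then on.

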